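# Snap a lead clip onto the rail of the wiring duct

### The arm

A 6-joint arm with a two-finger parallel gripper is mounted at the origin on the work surface. World frame = base frame: x ahead of the robot, y to its left, z up, the work surface at z = 0. Lengths are in mm, angles in rad, forces in N, time in s.
With the tool pointing down it reaches from about 275 to 975 mm from the base axis. Payload 8.4 kg.
Tool frame: the origin (TCP) lies at the very end of the fingers, on their centre line; the grasp point (between the pads) lies grasp_offset behind it (grasp_offset is the distance from the TCP to the grasp point, in mm); x points along the fingers, z is the direction in which the jaws open and shut, and the axes are right-handed (so a half turn about x gives the same grasp; the last joint's range is limited). The gripper opens to 92 mm and grips with 3 to 60 N. Pads are 20 mm wide; open, the fingers measure 128 mm over their backs; the gripper's body (75 mm by 189 mm) begins 69 mm behind the grasp point.
Start: joints at [-1.34, 0.353, 1.633, -0, 1.155, -0.002], TCP at [144.188, -608.143, 214.583] pointing down, gripper open.
Joint ranges: [-2.63, 2.63], [-0.92, 2.1], [0.06, 2.66], [-1.3, 4.44], [0, 2.69], [-3.02, 3.02]. Speed limits (rad/s): [2.22, 2.22, 2.79, 3.14, 3.14, 3.14].

### API

Orientations are given as a unit quaternion [w, x, y, z].
In Python, from plant import state, read_camera, hand_in, grasp_offset gives the robot as it stands.
- The arm moves only by the tool arm_command, never from a script. Its argument "rows" is text: rows parted by semicolons, each of 5 numbers parted by spaces: the opening, from 0 (shut) to 1 (fully open), then the shift along the tool's x, y, z in cm, then the turn about the tool's x in degrees. In form: gripper tx ty tz yaw; .... A call has 1 to 12 rows; each row is the pose to reach, as a shift and turn from the pose measured when the call began, along the tool's axes at that moment; what a row does not reach only later rows make up. A row lasts 1/10 s, in which the tool goes at most 50 mm and 8.59 degrees, less where a joint would pass 70% of its speed; a pose out of reach is approached as far as the arm can. A call with a gripper value outside its range is refused whole. The fingers move at their own pace and stop on an object; "grip_force" is the grip in N (left out, the last holds). Time passes only in rows, so rows that repeat a pose let the fingers close. It gives the time, the measured TCP pose, the force and the opening at its end, in the units of the state.
- state(): the state, without advancing time (a new reading comes with each control period).
- read_camera(name): name is "side" or "top" or "wrist"; returns a dict with "img" (480x640x3 uint8, red, green, blue), "intrinsics" (3x3 intrinsics, pixels), "cam_to_world" (4x4, takes a point from camera to world coordinates). Camera axes: x right, y down, z forward; pixel columns grow to the right and rows downward; lengths in mm; the calibration is good to about 2 mm. The wrist camera is an equidistant fisheye: a pixel r from the principal point sees the ray r / f radians off the axis. A picture is of the moment at which its call begins. There is no depth.
- hand_in(): hands the job in, once; it reports no verdict.
The state is a dict: "time": time; "joint_positions": joint angles; "joint_velocities": joint speeds; "tau": joint torques, N m; "ee_pos": TCP position; "tool_rot": TCP orientation; "force": force on the tool from outside, world axes, zero at the start; "ft_torque": the same for the moment, N m; "gripper_width": finger opening in mm.
Only numpy, scipy, OpenCV 4.12 (cv2) and the standard library are available. Lean on these libraries where they do the work, as an engineer would, in place of code of your own. Each camera call takes 0.05 s, during which the arm holds its last target.

### The job

Lift the top clip off the nested pile in the dispenser, stand it on its feet on the cutting mat and let go, then take it again by its two end faces and push it straight down over the rail in the wiring duct until its arms snap past the tube, midway between the two clips already there. Leave it upright on the rail, and leave the other clips in the pile and everything else on the bench where they are.

Things in the scene. Friction and masses are not known exactly. Their poses are not given: they have to be found in the camera images.
- clip_centre (a point): the clip to be fitted, top one of three alike in the nested pile: white plastic, 60 g, 54 mm tall standing on its feet, bore open downward. Feet 31 mm wide (x); bore along y. From the feet up: sprung arms at -x and +x of the bore (0 to 24 mm), crown plate 30 (x) x 24 (y) mm (24 to 28 mm), stem (28 to 54 mm). This point is half-way up, 27 mm above the feet; z points up. Either way round is the same
- clip_bore (a point): point on the clip's bore axis, 12.5 mm above its feet, midway along; y along the bore. It fits a 22 mm tube; the arms' lips leave a 16.4 mm mouth. They meet the tube with this point about 15 mm above the tube's axis; then a push of about 10 N straight down spreads the arms till they snap under it and the crown rests on the tube, this point within 1 mm of its axis
- clip_stem (a point): the clip's stem, the only part to hold: solid block 14 mm (x) by 24 mm (y) by 26 mm tall, this point at its centre, 41 mm above the feet. In the pile the dispenser's straps cover its end faces (-y, +y): there it can be held only across x. In the duct the walls leave no room for fingers beside it in x: there it can be held only by its end faces, across y
- rail_mid (a point): middle of the rail's axis, where the clip's bore must come: fixed level aluminium tube, 22 mm diameter, along y, 30 mm above the bench, in a fixed grey slotted duct 280 mm long (y), 48 mm wide (x), side walls 42 mm apart inside, tops 70 mm above the bench; z is up. Two like clips are fixed on the rail at y = -85 and +85 mm, stem tops 72 mm above the bench; bare between
- dispenser_mid (a point): centre of the top of the dispenser's fixed 70 x 70 mm foot plate, 5 mm above the bench. Two upright steel straps, 14 mm wide (x), 3 mm thick, at y = -15 and +15 mm, tops 125 mm above the bench. Three clips nest between them, bores along y, 30 mm apart, arms straddling the stem beneath (1 mm play). The top one's feet are 65 mm above the bench; lifted straight up 60 mm it clears the straps
- mat_mid (a point): centre of the upper face of the fixed green cutting mat, 140 mm (x) by 160 mm (y), 3 mm thick (this point is 3 mm above the bench), nothing on it
- clip_mid: second clip of the pile, same form; origin between its feet; must stay in the pile
- clip_low: lowest clip of the pile, same form; origin between its feet; must stay in the pile
- spool: bystander: solder reel, 40 mm across, 40 mm high, origin under its centre, stands between mat and dispenser
- heatsink: bystander: finned aluminium heat sink 40 x 30 x 19 mm, origin under its centre
- meter: bystander: hand multimeter lying on its back, 150 (x) x 75 (y) x 32 mm with a dial to 39 mm, origin under its centre
- jar: bystander: small jar, 54 mm across, 55 mm high, origin under its centre
- tin: bystander: open round tin, 70 mm across, 40 mm high, origin under its centre
- screwdriver: bystander: screwdriver 180 mm long lying along its x
- big_clip: bystander: clip for a much larger tube lying on its side, about 75 x 44 x 24 mm, origin under the middle of its bore
- clip: the clip to be fitted, as above; origin between its feet
There are look-alikes about, which are no part of the job. What is shaped like the clip but black or red is not meant.

How it is judged (in metres and radians):
On the way, in this order (a step that is already met when the one before it is completed fails the run):
1. the top clip has been lifted clear of the pile (z of clip_bore in the frame of dispenser_mid above 0.105 m), for 0.1 s.
2. the clip stands upright on its feet on the mat, let go (z of clip_bore in the frame of mat_mid between 0.009 and 0.016 m and x of clip_bore in the frame of mat_mid between -0.07 and 0.07 m and y of clip_bore in the frame of mat_mid between -0.08 and 0.08 m and angle between clip_bore's own z axis and vertical below 0.1 rad and contact force between the fingers and clip below 0.1 N), for 0.2 s.
3. the clip is snapped onto the rail (x of clip_bore in the frame of rail_mid between -0.003 and 0.003 m and z of clip_bore in the frame of rail_mid between -0.003 and 0.003 m and y of clip_bore in the frame of rail_mid between -0.02 and 0.02 m), for 0.2 s.
At the end, for the whole second after the job is handed in: The clip sits snapped on the rail: its bore within 3 mm of the rail's axis and in line with it to 0.1 rad, within 20 mm of the middle between the two clips already there, stem within 0.3 rad of upright, at rest and let go. The other clips are still in the pile and nothing else was moved by 30 mm (all of step 3 and angle between the y axis of clip_bore and the y axis of rail_mid, either way round below 0.1 rad and angle between clip_bore's own z axis and vertical below 0.3 rad and linear speed of clip below 0.02 m/s and contact force between the fingers and clip below 0.1 N); the robot touches nothing.
It fails at once if one of the other clips of the pile was pulled out or moved (over 12 mm) (distance of any of clip_mid, clip_low from where it was at the start of the episode above 0.012 m).
It fails at once if a bystander was moved by more than 30 mm (distance of any of spool, heatsink, meter, jar, tin, screwdriver, big_clip from where it was at the start of the episode above 0.03 m).
It also fails if it takes over 51 s, if anything falls off the work surface, if the arm or the gripper's body presses on something with over 40 N, if the wrist force passes 120 N, or if a joint passes its speed limit or range.

## Working session

There is one attempt and no reset: what is moved stays moved. The work goes in short steps, Python scripts to look and compute and a tool call to move; the robot and the scene stay as the last step left them, time stands still between calls to the robot, and variables do not carry over. Pictures are saved under pics/ and viewed, and the job is handed in when it is done.

Besides the shell and the picture viewer there is one more tool, called by a JSON object that holds its "op" and its "data", one argument or row to a line. arm_command: Moves the arm, as the interface text tells. Its arguments: {"type":"object","properties":{"rows":{"type":"string"},"grip_force":{"type":"number"}},"required":["rows"]}

```bash
ls; mkdir -p pics
python3 - <<'E'
from plant import *
import cv2
print(state(), grasp_offset)
for n in ("side","top","wrist"):
    c=read_camera(n); cv2.imwrite(f"pics/{n}0.png",c["img"][:,:,::-1]); print(n,c["intrinsics"],c["cam_to_world"])
E
```

```text
pics
{'time': 0.0, 'joint_positions': array([-1.34038515e+00,  3.53659478e-01,  1.63409246e+00,  1.44767656e-05,
        1.15518639e+00, -2.37481328e-03]), 'joint_velocities': array([-0.00134981, -0.00082272,  0.0006633 , -0.00134859, -0.00079301,
        0.00026348]), 'tau': array([-1.50405744e-03, -5.93846726e+01, -3.34217584e+01,  6.93978136e-02,
        2.34966504e-02, -1.36066815e-04]), 'ee_pos': array([ 144.09343241, -607.68000955,  213.87444207]), 'tool_rot': array([ 0.55431117,  0.43885295,  0.55505036, -0.43825371]), 'force': array([ 0.45355172, -0.41310946, -0.02262445]), 'ft_torque': array([-0.02917233, -0.01502211,  0.00626825]), 'gripper_width': 92.11316063509405} 18.700000000000003
side [[497.78743163   0.         317.52179402]
 [  0.         497.78743163 242.70496246]
 [  0.           0.           1.        ]] [[-7.41280375e-01 -4.61921271e-01  4.86962160e-01  6.73442271e+01]
 [-6.70997010e-01  5.27646566e-01 -5.20914690e-01  5.55646086e+02]
 [-1.63223354e-02 -7.12893990e-01 -7.01081836e-01  8.29981724e+02]
 [ 0.00000000e+00  0.00000000e+00  0.00000000e+00  1.00000000e+00]]
top [[469.91344039   0.         314.77065061]
 [  0.         469.91344039 241.85450626]
 [  0.           0.           1.        ]] [[-7.58396770e-03 -9.97216404e-01  7.41749822e-02  4.80306453e+02]
 [-9.99441714e-01  9.97273932e-03  3.18873762e-02 -1.91492953e+01]
 [-3.25383423e-02 -7.38917385e-02 -9.96735305e-01  1.20580516e+03]
 [ 0.00000000e+00  0.00000000e+00  0.00000000e+00  1.00000000e+00]]
wrist [[371.64829954   0.         320.01643989]
 [  0.         371.64829954 242.31746273]
 [  0.           0.           1.        ]] [[ 2.29629974e-01 -9.37651958e-01 -2.60919299e-01  2.17455172e+02]
 [-9.73276541e-01 -2.21689251e-01 -5.98886545e-02 -5.90929604e+02]
 [-1.68829003e-03  2.67698863e-01 -9.63501151e-01  3.83924088e+02]
 [ 0.00000000e+00  0.00000000e+00  0.00000000e+00  1.00000000e+00]]
```

View pics/top0.png

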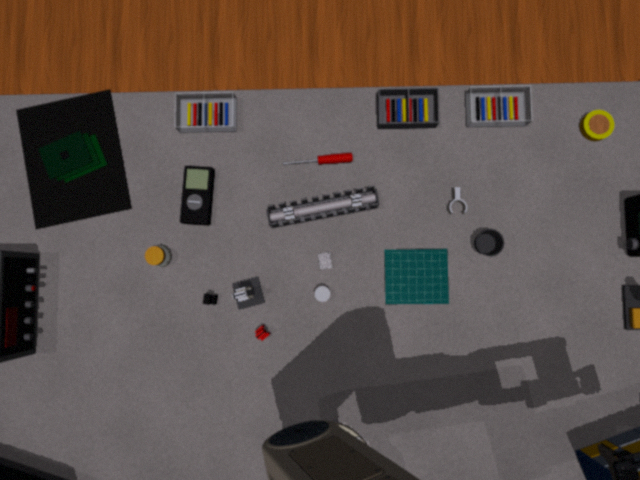

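View pics/side0.png

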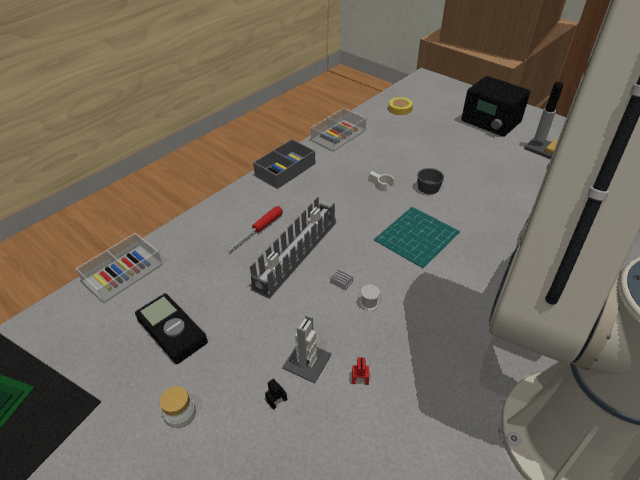

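View pics/wrist0.png

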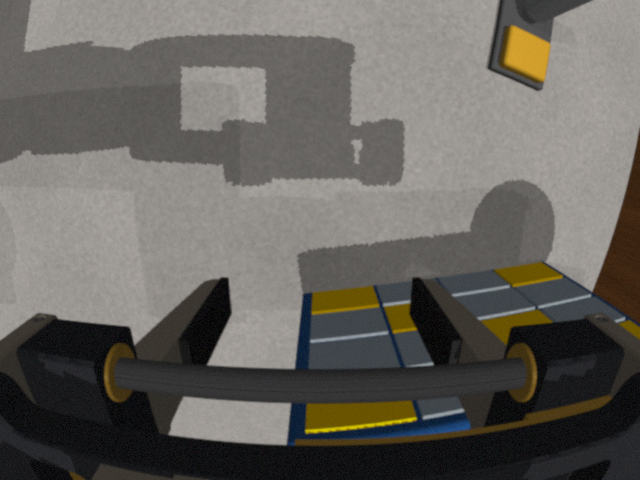

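The top view shows the dispenser with its pile at about (246,292), the mat at (416,276) and the duct at (323,207). Possible mix-ups are the white clips in the pile (246,292), the black clip (210,298), the red clip (262,332), the two fixed rail clips at (290,212) and (356,200), and the big clip (457,201). By the description I want the top white clip between the straps, so I'll check that in a crop.

Run:
```python
import cv2,numpy as np
t=cv2.imread("pics/top0.png");s=cv2.imread("pics/side0.png")
a=cv2.resize(t[265:325,200:280],(800,600),interpolation=cv2.INTER_CUBIC);cv2.imwrite("pics/c1.png",a)
a=cv2.resize(s[305:395,260:380],(800,600),interpolation=cv2.INTER_CUBIC);cv2.imwrite("pics/c2.png",a)
a=cv2.resize(t[175:235,255:390],(800,356),interpolation=cv2.INTER_CUBIC);cv2.imwrite("pics/c3.png",a)
a=cv2.resize(s[190:310,240:350],(550,600),interpolation=cv2.INTER_CUBIC);cv2.imwrite("pics/c4.png",a)
```

```text
(no output)
```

View pics/c1.png

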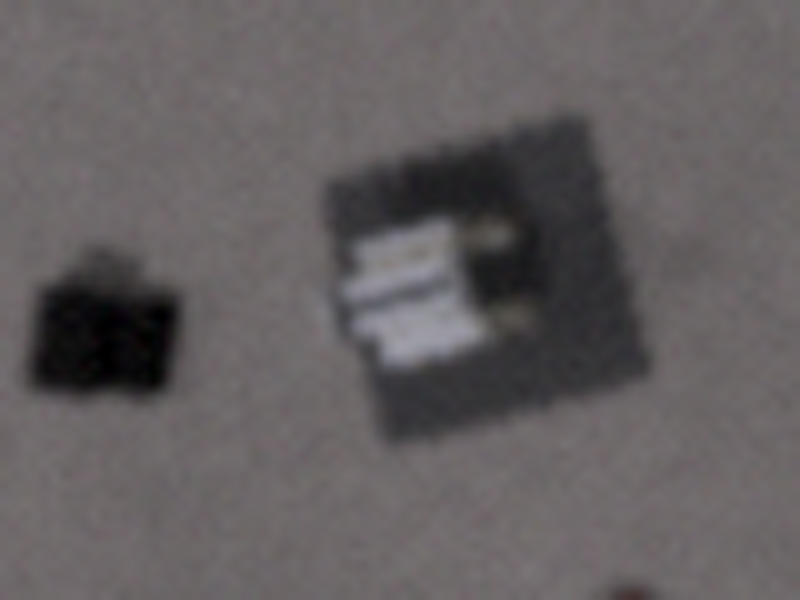

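View pics/c2.png

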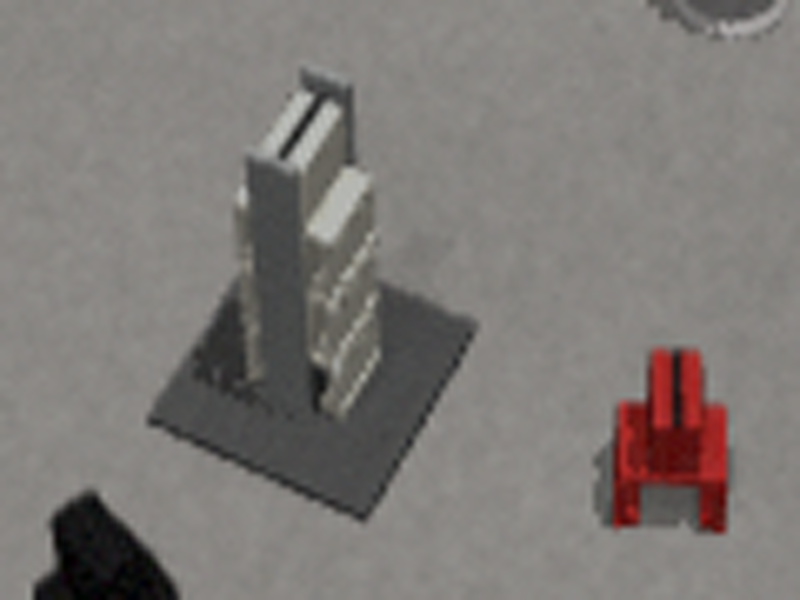

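View pics/c3.png

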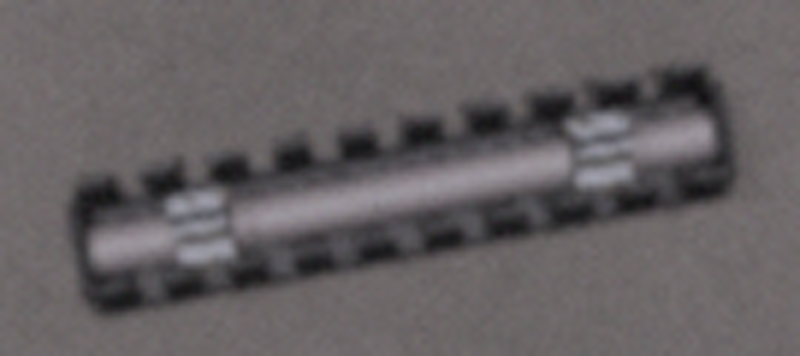

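View pics/c4.png

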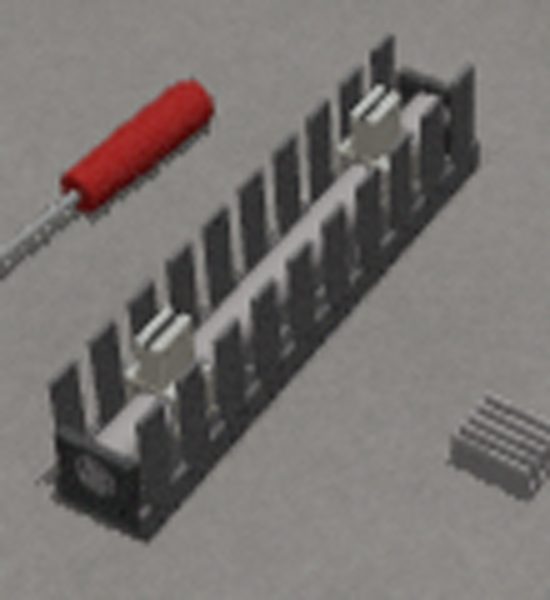

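The crops show the white clip between its two steel straps at top (244,293) and side (307,325). The black (210,298) and red (262,332) ones stand loose, so the choice is clear. Next I'll turn pixels into poses.

```bash
cat > h.py <<'E'
import numpy as np, cv2
from scipy.spatial.transform import Rotation as R
CAM={}
CAM['side']=(np.array([[497.78743163,0,317.52179402],[0,497.78743163,242.70496246],[0,0,1]]),np.array([[-7.41280375e-01,-4.61921271e-01,4.86962160e-01,6.73442271e+01],[-6.70997010e-01,5.27646566e-01,-5.20914690e-01,5.55646086e+02],[-1.63223354e-02,-7.12893990e-01,-7.01081836e-01,8.29981724e+02]]))
CAM['top']=(np.array([[469.91344039,0,314.77065061],[0,469.91344039,241.85450626],[0,0,1]]),np.array([[-7.58396770e-03,-9.97216404e-01,7.41749822e-02,4.80306453e+02],[-9.99441714e-01,9.97273932e-03,3.18873762e-02,-1.91492953e+01],[-3.25383423e-02,-7.38917385e-02,-9.96735305e-01,1.20580516e+03]]))
def at_z(cam,px,z):
    K,T=CAM[cam]; d=T[:,:3]@np.linalg.inv(K)@[px[0],px[1],1.]
    return (T[:,3]+d*(z-T[2,3])/d[2])[:2]
def proj(cam,P):
    K,T=CAM[cam]; p=T[:,:3].T@(np.asarray(P,float)-T[:,3]); p=K@p; return p[:2]/p[2]
def crop(cp,s,o): return (cp[0]/s+o[0]-.5,cp[1]/s+o[1]-.5)
def fish(c,P):
    K=c['intrinsics'];T=c['cam_to_world'];p=T[:3,:3].T@(np.asarray(P,float)-T[:3,3])
    th=np.arctan2(np.hypot(p[0],p[1]),p[2]);ph=np.arctan2(p[1],p[0])
    return np.array([K[0,2]+K[0,0]*th*np.cos(ph),K[1,2]+K[1,1]*th*np.sin(ph)])
def fish_at_z(c,px,z):
    K=c['intrinsics'];T=c['cam_to_world'];v=np.array([(px[0]-K[0,2])/K[0,0],(px[1]-K[1,2])/K[1,1]]);th=np.hypot(*v)
    d=T[:3,:3]@np.array([*(v/th*np.sin(th)),np.cos(th)]);return (T[:3,3]+d*(z-T[2,3])/d[2])[:2]
E
python3 - <<'E'
from h import *
f=lambda n,l,s,o,z:np.array([at_z(n,crop(p,s,o),z) for p in l])
a=f('top',[(330,182),(580,112),(650,375),(390,440)],10,(200,265),5);print('plate top',a,a.mean(0),[np.linalg.norm(a[i]-a[i-1]) for i in range(4)])
b=f('side',[(150,420),(365,520),(478,322)],6.667,(260,305),5);print('plate side',b,[np.linalg.norm(b[i]-b[i-1]) for i in range(3)],(b[0]+b[2])/2)
print('slot top', f('top',[(350,303),(455,283)],10,(200,265),119))
print('slot side', f('side',[(286,155),(322,98)],6.667,(260,305),119))
print('rail clips top',f('top',[(200,227),(602,150)],5.926,(255,175),72))
print('duct ends mid top', f('top',[(85,250),(722,132)],5.926,(255,175),60))
print('rail clips side',f('side',[(164,335),(376,110)],5,(240,190),72))
print('mat top',f('top',[(384,249),(447,249),(448,303),(385,304)],1,(0,0),3))
print('spool',at_z('top',(322,294),40),'heat',at_z('top',(325,260),19))
E
```

```text
plate top [[466.85136961 230.93201335]
 [484.24638281 166.62455294]
 [417.25490847 148.60768323]
 [401.17710415 215.17781491]] [442.38244126 190.33551611] [np.float64(67.53742600790257), np.float64(66.61858561023368), np.float64(69.37193400471611), np.float64(68.48414578509782)]
plate side [[465.51003106 235.69999419]
 [398.84764148 218.46226293]
 [417.26983467 149.82576977]] [np.float64(98.49618758037802), np.float64(68.85501843524327), np.float64(71.0657821739559)] [441.38993287 192.76288198]
slot top [[440.19791945 202.38194363]
 [444.64335289 177.97174149]]
slot side [[439.58810894 200.85255236]
 [445.03721368 181.23115392]]
rail clips top [[636.29351507  81.23056813]
 [666.11097374 -84.09282381]]
duct ends mid top [[ 628.8874024   130.25252088]
 [ 674.95705806 -134.44387345]]
rail clips side [[637.92388807  86.39833416]
 [668.04841551 -79.78336632]]
mat top [[ 551.04801851 -156.10117381]
 [ 549.52695245 -315.56989374]
 [ 413.18773287 -314.23282958]
 [ 411.59389501 -156.06194714]]
spool [437.86738303   1.27904873] heat [522.42889064  -6.67250953]
```

```bash
cat >> h.py <<'E'
def shift(tgt,jaw_deg,st):
    """tgt TCP world mm, jaw_deg = world heading of jaw(z) axis mod 180; returns tool shift cm + turn about x deg"""
    q=st['tool_rot'];Rm=R.from_quat([q[1],q[2],q[3],q[0]]).as_matrix()
    t=Rm.T@(np.asarray(tgt)-st['ee_pos'])/10
    # level the comparison: positive turn about tool x
    h=np.degrees(np.arctan2(Rm[1,2],Rm[0,2])); d=(jaw_deg-h+90)%180-90
    # turn about tool x (pointing down) by a -> world heading changes by -a
    return dict(R=Rm.round(3),t=t.round(2),turn=round(-d,2),heading=round(h,2))
E
python3 - <<'E'
from h import *;from plant import state
s=state();print(shift([442,191,240],14.6,s),s['joint_positions'][5])
E
```

```text
{'R': array([[-0.   ,  0.973,  0.231],
       [ 0.001,  0.231, -0.973],
       [-1.   ,  0.   , -0.001]]), 't': array([ -2.52,  47.41, -70.85]), 'turn': np.float64(88.74), 'heading': np.float64(-76.66)} -0.0023588963091287214
```

{"op": "arm_command", "data": {
  "rows": "1 -2.5 47.4 -70.9 -91.3;1 -2.5 47.4 -70.9 -91.3;1 -2.5 47.4 -70.9 -91.3;1 -2.5 47.4 -70.9 -91.3;1 -2.5 47.4 -70.9 -91.3;1 -2.5 47.4 -70.9 -91.3;1 -2.5 47.4 -70.9 -91.3;1 -2.5 47.4 -70.9 -91.3;1 -2.5 47.4 -70.9 -91.3;1 -2.5 47.4 -70.9 -91.3;1 -2.5 47.4 -70.9 -91.3;1 -2.5 47.4 -70.9 -91.3",
  "grip_force": 30
}}

```text
time: 1.35
ee_pos: [353.6, -44.1, 232.6]
tool_rot: [0.702, -0.091, 0.701, 0.091]
force: [0.3, 0.0, -0.1]
gripper_width: 92.0
```

Run:
```python
from h import *;from plant import state
s=state();print(shift([442,191,215],14.6,s),s['joint_positions'],s['time'])
```

```text
{'R': array([[ 0.001, -0.256,  0.967],
       [ 0.001,  0.967,  0.256],
       [-1.   ,  0.001,  0.001]]), 't': array([ 1.79, 20.46, 14.56]), 'turn': np.float64(0.23), 'heading': np.float64(14.83)} [-1.29133205e-01 -1.13659697e-01  2.13139924e+00  9.87880437e-04
  1.12312022e+00 -3.88313627e-01] 1.35
```

{"op": "arm_command", "data": {
  "rows": "1 1.8 20.4 14.5 0.2;1 1.8 20.4 14.5 0.2;1 1.8 20.4 14.5 0.2;1 1.8 20.4 14.5 0.2;1 1.8 20.4 14.5 0.2;1 1.8 20.4 14.5 0.2;1 1.8 20.4 14.5 0.2"
}}

```text
time: 2.05
ee_pos: [441.2, 191.0, 214.3]
tool_rot: [0.701, -0.091, 0.701, 0.091]
force: [0.4, -0.3, -0.2]
gripper_width: 92.2
```

Run:
```python
from h import *;from plant import *
s=state();print(s['ee_pos'],shift([442,191,215],14.6,s)['t'])
c=read_camera('wrist');cv2.imwrite('pics/w1.png',c['img'][:,:,::-1])
np.savez('w1',**{k:c[k] for k in c if k!='img'})
```

```text
[441.17028745 191.04382787 214.25231099] [-0.07 -0.03  0.08]
```

View pics/w1.png

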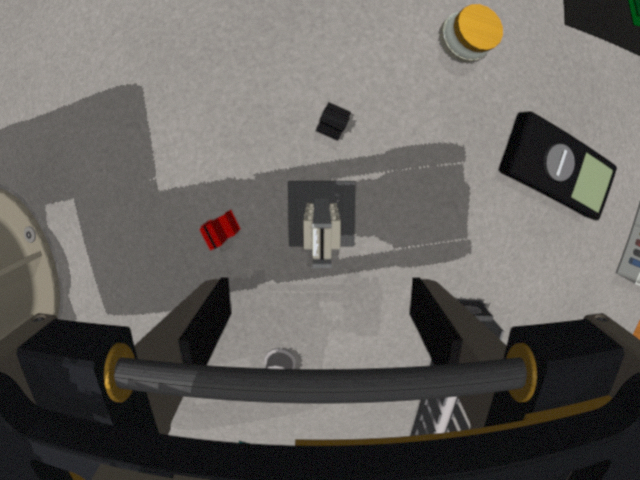

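The wrist view has the plate square on at about (288-355, 181-247), with the stem and straps near (321,240). The jaws are centred at column 321.

Run:
```python
import cv2
a=cv2.imread('pics/w1.png')[170:280,260:390]
cv2.imwrite('pics/w1c.png',cv2.resize(a,(709,600),interpolation=cv2.INTER_CUBIC))
```

```text
(no output)
```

View pics/w1c.png

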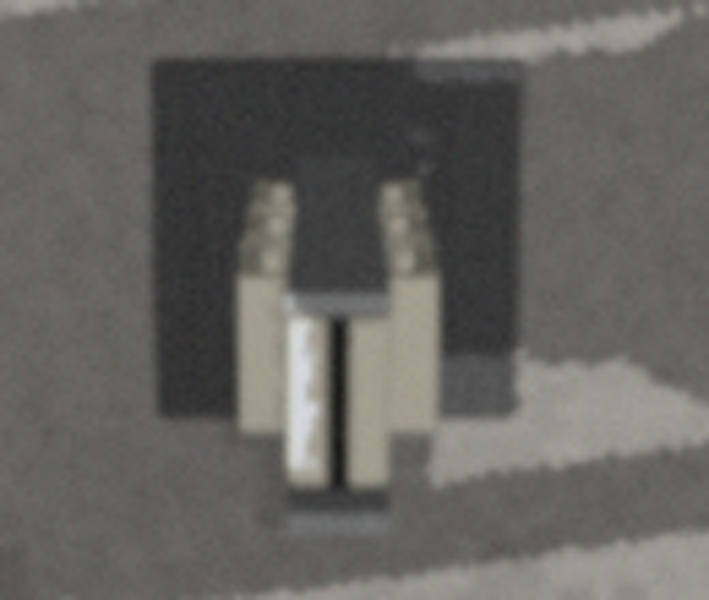

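Run:
```python
from h import *
c=dict(np.load('w1.npz'));f=lambda p,z:fish_at_z(c,(p[0]/5.4545+260-.5,p[1]/5.4545+170-.5),z)
P=np.array([f(p,5) for p in [(152,60),(522,60),(516,415),(158,415)]]);print(P,P.mean(0),np.degrees(np.arctan2(*(P[1]-P[0])[::-1])),np.degrees(np.arctan2(*(P[2]-P[3])[::-1])),np.linalg.norm(P-np.roll(P,1,0),axis=1))
S=np.array([f(p,119) for p in [(338,318),(338,486),(286,318),(389,318),(286,486),(389,486)]]);print(S,S[:2].mean(0),np.linalg.norm(S[0]-S[1]),np.linalg.norm(S[2]-S[3]), S[2:].mean(0))
```

```text
[[399.40723821 216.93248052]
 [466.58230888 234.5981469 ]
 [484.39877817 167.65023361]
 [416.85503386 149.89805384]] [441.81083978 192.26972872] 14.734003063082884 14.7257194026651 [69.26788529 69.45909507 69.27806054 69.83764946]
[[438.79722356 203.35325396]
 [444.83866833 180.42857394]
 [432.03794036 201.57884037]
 [445.42609766 205.09824883]
 [437.92294586 178.60837103]
 [451.62358001 182.20869012]] [441.81794594 191.89091395] 23.707383004419746 13.843012377666408 [441.75264097 191.87353759]
```

{"op": "arm_command", "data": {
  "rows": "0.5 4 0.07 0.08 0.1;0.5 8 0.07 0.08 0.1;0.5 10.5 0.07 0.08 0.1;0.5 11.7 0.07 0.08 0.1;0.5 11.7 0.07 0.08 0.1",
  "grip_force": 30
}}

```text
time: 2.6
ee_pos: [440.4, 189.4, 96.6]
tool_rot: [0.7, -0.09, 0.703, 0.089]
force: [0.9, 0.1, 0.3]
gripper_width: 53.4
```

Run:
```python
from h import *;from plant import *
s=state();print(shift([441.8,191.9,97.3],14.7,s)['t'])
c=read_camera('wrist');cv2.imwrite('pics/w2.png',cv2.resize(c['img'][200:360,220:430,::-1],(787,600),interpolation=cv2.INTER_CUBIC))
c=read_camera('side');cv2.imwrite('pics/s2.png',cv2.resize(c['img'][270:390,240:400,::-1],(800,600),interpolation=cv2.INTER_CUBIC))
```

```text
[-0.07  0.21  0.2 ]
```

View pics/w2.png

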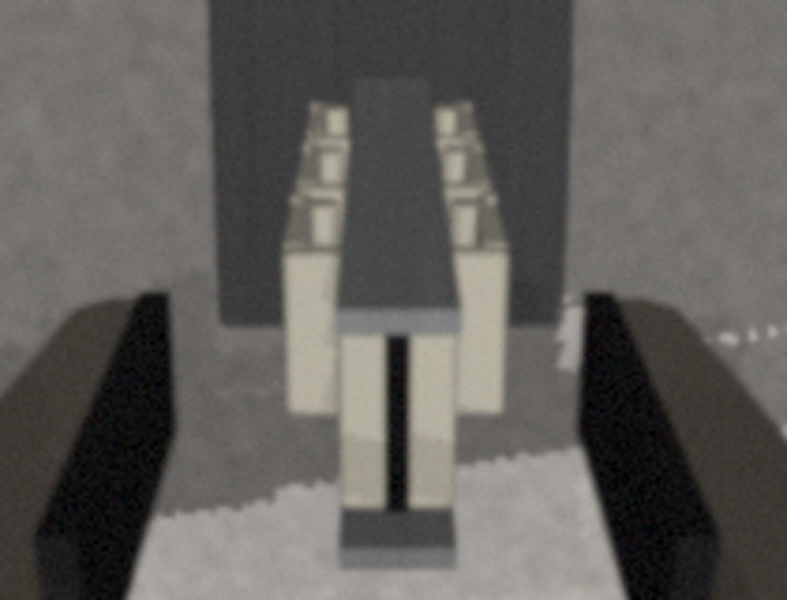

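View pics/s2.png

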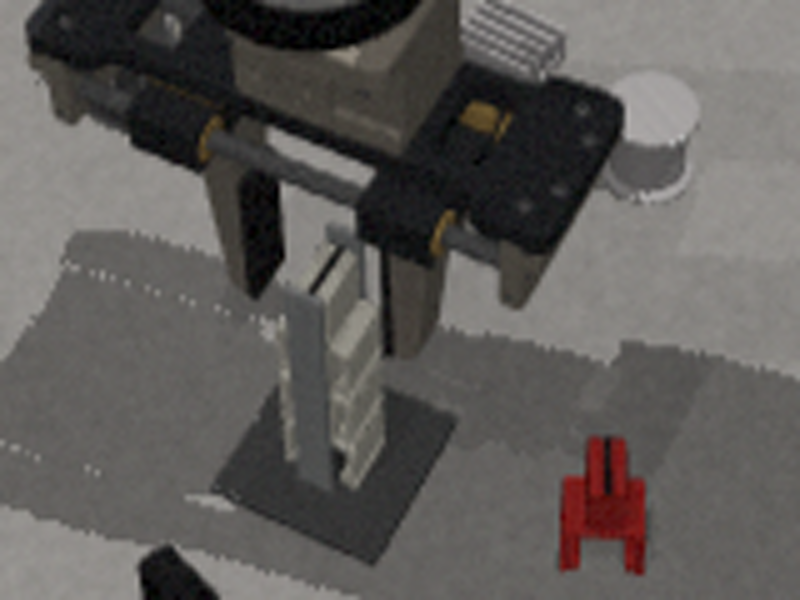

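The stem sits between open jaws (slot near column 326, straps clear of the fingers). The reading is about 2 mm off in y and z, so I'll correct that and close.

{"op": "arm_command", "data": {
  "rows": "0.5 -0.05 0.2 0.2 0;0.4 -0.05 0.2 0.2 0;0.3 -0.05 0.2 0.2 0"
}}

```text
time: 3.0
ee_pos: [444.1, 193.2, 99.8]
tool_rot: [0.702, -0.089, 0.701, 0.09]
force: [0.2, -0.2, 0.6]
gripper_width: 32.0
```

Run:
```python
from h import *;from plant import *
for i in range(3):
  s=state();print(shift([441.8,191.9,97.3],14.7,s))
  c=read_camera('wrist')
cv2.imwrite('pics/w3.png',cv2.resize(c['img'][200:360,220:430,::-1],(787,600),interpolation=cv2.INTER_CUBIC))
```

```text
{'R': array([[ 0.002, -0.251,  0.968],
       [ 0.001,  0.968,  0.251],
       [-1.   ,  0.   ,  0.002]]), 't': array([ 0.25, -0.07, -0.25]), 'turn': np.float64(-0.15), 'heading': np.float64(14.55)}
{'R': array([[ 0.001, -0.251,  0.968],
       [ 0.001,  0.968,  0.251],
       [-1.   ,  0.   ,  0.002]]), 't': array([ 0.22, -0.07, -0.22]), 'turn': np.float64(-0.15), 'heading': np.float64(14.55)}
{'R': array([[ 0.001, -0.251,  0.968],
       [ 0.001,  0.968,  0.251],
       [-1.   ,  0.   ,  0.001]]), 't': array([ 0.21, -0.07, -0.21]), 'turn': np.float64(-0.15), 'heading': np.float64(14.55)}
```

View pics/w3.png

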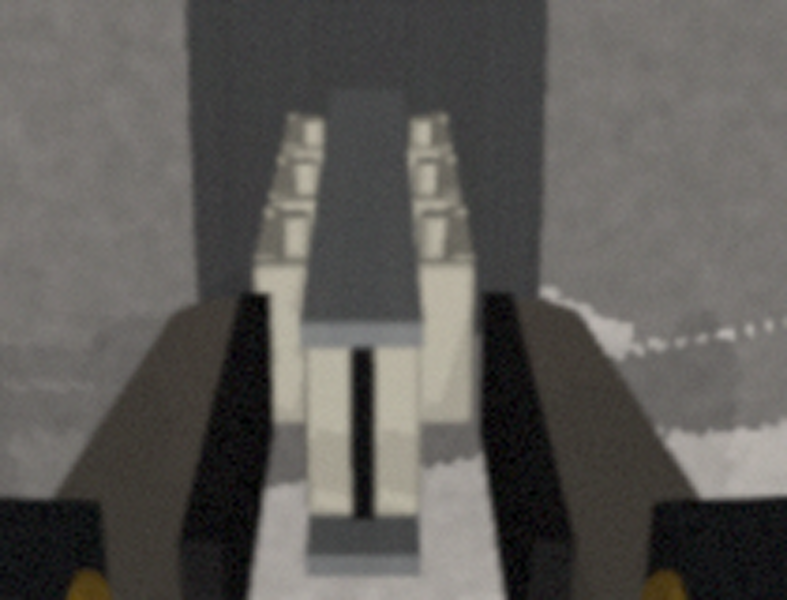

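{"op": "arm_command", "data": {
  "rows": "0.3 0.2 -0.06 -0.2 0;0.3 0.2 -0.06 -0.2 0;0.3 0.2 -0.06 -0.2 0;0.3 0.2 -0.06 -0.2 0"
}}

```text
time: 3.55
ee_pos: [441.7, 191.9, 97.2]
tool_rot: [0.702, -0.089, 0.701, 0.09]
force: [-0.2, -0.8, -0.0]
gripper_width: 27.2
```

Run:
```python
from h import *;from plant import *
s=state();print(shift([441.8,191.9,97.3],14.7,s)['t'],s['ee_pos'])
```

```text
[-0.01 -0.    0.01] [441.72921018 191.91183972  97.15872203]
```

{"op": "arm_command", "data": {
  "rows": "0 0 0 0 0;0 0 0 0 0;0 0 0 0 0;0 0 0 0 0;0 0 0 0 0",
  "grip_force": 30
}}

```text
time: 4.05
ee_pos: [441.8, 191.9, 97.2]
tool_rot: [0.702, -0.089, 0.701, 0.09]
force: [0.4, 1.3, -0.2]
gripper_width: 13.8
```

{"op": "arm_command", "data": {
  "rows": "0 -0.5 0 0 0;0 -1.5 0 0 0;0 -3 0 0 0;0 -5 0 0 0;0 -7 0 0 0;0 -8 0 0 0;0 -8 0 0 0;0 -8 0 0 0"
}}

```text
time: 4.85
ee_pos: [441.5, 191.8, 177.0]
tool_rot: [0.702, -0.089, 0.701, 0.09]
force: [-0.1, -0.0, -1.0]
gripper_width: 13.5
```

Run:
```python
from h import *;from plant import *
s=state();print(s['ee_pos'],s['force'],s['gripper_width'])
c=read_camera('side');cv2.imwrite('pics/s3.png',cv2.resize(c['img'][230:390,220:430,::-1],(787,600),interpolation=cv2.INTER_CUBIC))
c=read_camera('wrist');cv2.imwrite('pics/w4.png',cv2.resize(c['img'][160:400,160:480,::-1],(800,600),interpolation=cv2.INTER_CUBIC))
print(shift([455,-215,97.2+80],100,s))
```

```text
[441.50482235 191.82726697 176.97454427] [-7.18107205e-02 -3.50173277e-04 -1.00505863e+00] 13.529123537326203
{'R': array([[ 0.001, -0.251,  0.968],
       [ 0.   ,  0.968,  0.251],
       [-1.   ,  0.   ,  0.001]]), 't': array([ -0.04, -39.72,  -8.91]), 'turn': np.float64(-85.45), 'heading': np.float64(14.55)}
```

View pics/s3.png

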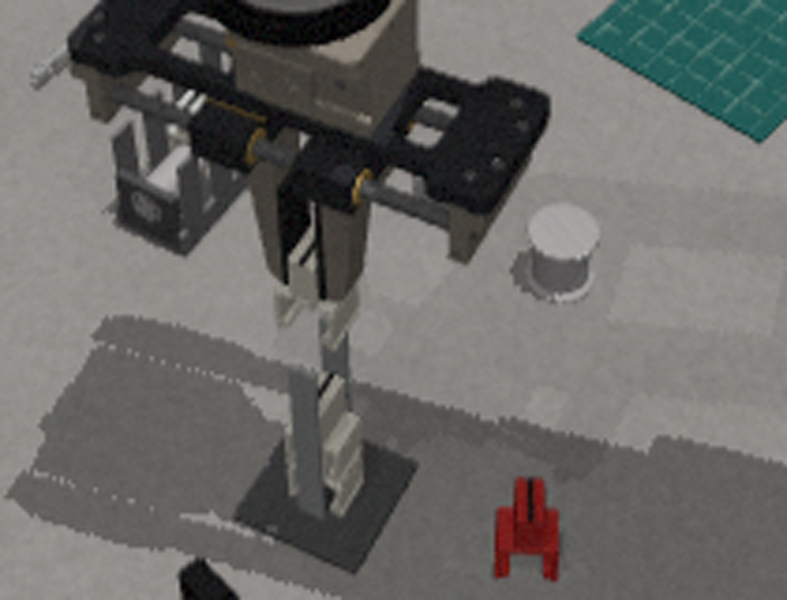

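View pics/w4.png

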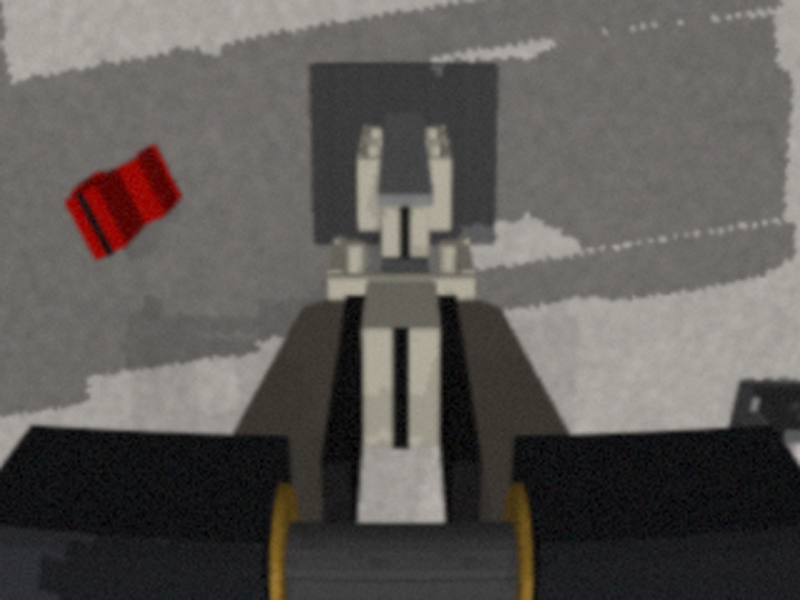

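Side view: the clip hangs in the jaws at about (304,310) in the full image, and two clips remain between the straps. I'll carry it to the mat.

{"op": "arm_command", "data": {
  "rows": "0 0 -4 -0.8 1;0 0 -8.5 -1.6 2;0 0 -13 -2.5 3;0 0 -17.5 -3.3 4.3;0 0 -22 -4.1 4.3;0 0 -26.5 -5 4.3;0 0 -31 -5.8 4.3;0 0 -35 -6.6 4.3;0 0 -38.5 -7.2 4.3;0 0 -40.6 -7.6 4.3;0 0 -40.6 -7.6 4.3;0 0 -40.6 -7.6 4.3"
}}

```text
time: 6.15
ee_pos: [468.8, -220.1, 175.4]
tool_rot: [0.704, -0.062, 0.705, 0.063]
force: [-0.6, 0.0, -0.7]
gripper_width: 13.9
```

Run:
```python
from h import *;from plant import *
s=state();print(s['ee_pos'],s['gripper_width'],shift([470,-220,38],10.2,s))
```

```text
[ 468.80936416 -220.06385478  175.43426744] 13.86162046943262 {'R': array([[-0.002, -0.177,  0.984],
       [ 0.001,  0.984,  0.177],
       [-1.   ,  0.001, -0.002]]), 't': array([13.74, -0.03,  0.15]), 'turn': np.float64(-0.02), 'heading': np.float64(10.18)}
```

{"op": "arm_command", "data": {
  "rows": "0 3 0 0.1 0;0 7 0 0.1 0;0 10.5 0 0.1 0;0 12.5 0 0.1 0;0 13.7 0 0.1 0;0 13.7 0 0.1 0;0 13.7 0 0.1 0;0 13.7 0 0.1 0;0 13.7 0 0.1 0"
}}

```text
time: 7.05
ee_pos: [470.3, -220.0, 39.6]
tool_rot: [0.704, -0.063, 0.704, 0.063]
force: [0.3, 0.3, -0.5]
gripper_width: 13.6
```

Run:
```python
from h import *;from plant import *
s=state();print(s['ee_pos'],s['force'],s['gripper_width'],shift([470,-220,38],10.2,s)['R'])
c=read_camera('side');cv2.imwrite('pics/s4.png',cv2.resize(c['img'][150:270,350:510,::-1],(800,600),interpolation=cv2.INTER_CUBIC))
```

```text
[ 470.3038395  -220.02332122   39.55544923] [ 0.27046516  0.2673715  -0.47322435] 13.611243188114097 [[-0.    -0.177  0.984]
 [ 0.     0.984  0.177]
 [-1.     0.    -0.   ]]
```

View pics/s4.png

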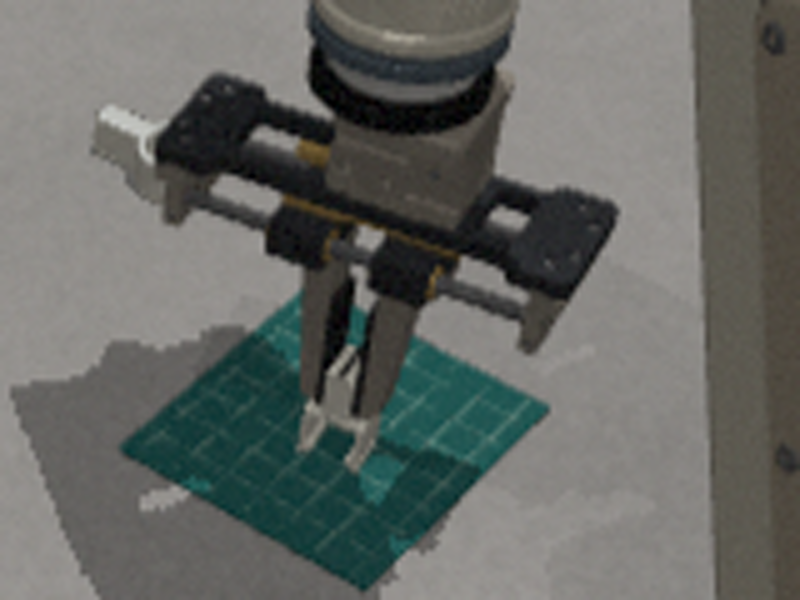

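The clip hangs upright over the mat, which fills about (374-460, 209-268). I'll lower it to contact.

{"op": "arm_command", "data": {
  "rows": "0 0.15 0 0 0;0 0.3 0 0 0;0 0.42 0 0 0;0 0.42 0 0 0;0 0.42 0 0 0;0 0.42 0 0 0"
}}

```text
time: 7.7
ee_pos: [470.2, -220.0, 35.2]
tool_rot: [0.704, -0.063, 0.705, 0.063]
force: [0.6, -0.1, 0.3]
gripper_width: 13.5
```

Run:
```python
from plant import *
s=state();print(s['ee_pos'],s['force'],s['gripper_width'])
```

```text
[ 470.17210447 -220.04449522   35.17555115] [ 0.61288871 -0.07016144  0.26459021] 13.450793883852965
```

{"op": "arm_command", "data": {
  "rows": "0 0.05 0 0 0;0 0.05 0 0 0;0 0.05 0 0 0"
}}

```text
time: 8.0
ee_pos: [470.3, -220.1, 35.1]
tool_rot: [0.704, -0.063, 0.704, 0.063]
force: [-1.3, 0.7, 6.3]
gripper_width: 13.8
```

{"op": "arm_command", "data": {
  "rows": "0.2 -0.03 0 0 0;0.25 -0.03 0 0 0;0.3 -0.03 0 0 0;0.35 -0.03 0 0 0;0.5 -0.03 0 0 0;0.5 -2 0 0 0;0.6 -5 0 0 0;0.8 -8 0 0 0;1 -10 0 0 0;1 -10 0 0 0;1 -10 0 0 0"
}}

```text
time: 9.1
ee_pos: [470.3, -220.1, 134.9]
tool_rot: [0.704, -0.063, 0.704, 0.063]
force: [-0.7, -0.7, -0.6]
gripper_width: 83.6
```

Run:
```python
from h import *;from plant import *
s=state();print(s['ee_pos'],s['force'],s['gripper_width'],s['joint_positions'])
c=read_camera('side');cv2.imwrite('pics/s5.png',cv2.resize(c['img'][150:270,350:510,::-1],(800,600),interpolation=cv2.INTER_CUBIC))
c=read_camera('wrist');cv2.imwrite('pics/w5.png',c['img'][:,:,::-1]);np.savez('w5',**{k:c[k] for k in c if k!='img'})
cv2.imwrite('pics/w5c.png',cv2.resize(c['img'][170:320,220:420,::-1],(800,600),interpolation=cv2.INTER_CUBIC))
```

```text
[ 470.31257737 -220.11192033  134.91871964] [-0.7323322  -0.70895792 -0.58533521] 83.58377744843773 [-4.40625337e-01  2.85816169e-01  1.93225262e+00  9.69952725e-06
  9.23366063e-01 -6.18148208e-01]
```

View pics/s5.png

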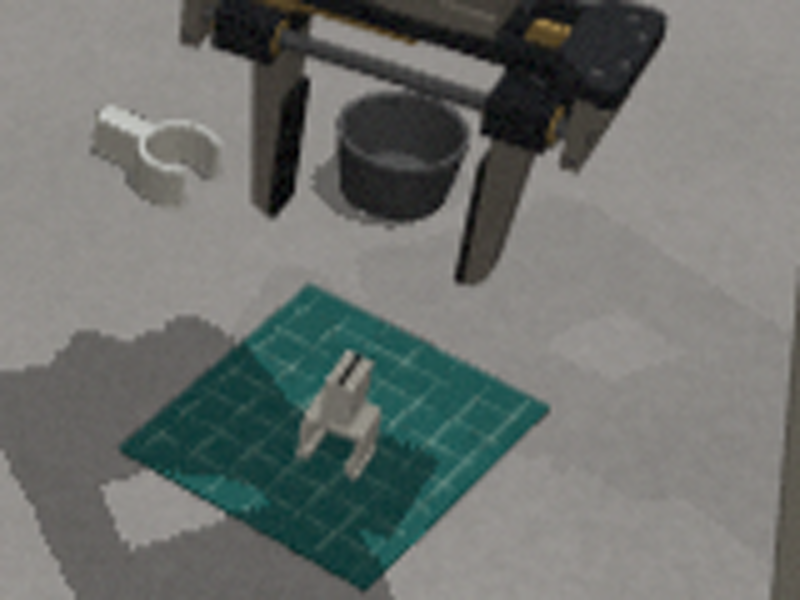

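View pics/w5c.png

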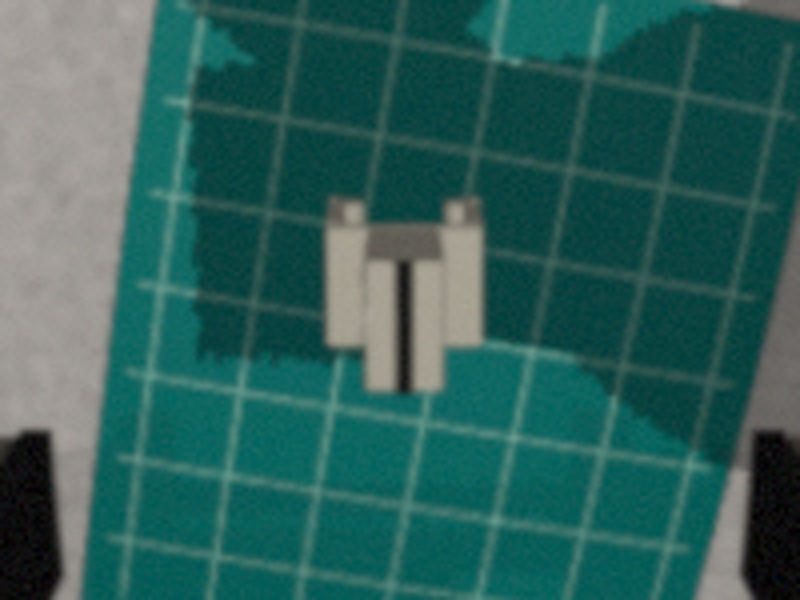

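The clip stands upright on the mat, let go (side view about (418,232); wrist stem top at about (320-331, 235-268)).

Run:
```python
from h import *;from plant import *
c=dict(np.load('w5.npz'));f=lambda p,z:fish_at_z(c,(p[0]/4+220-.5,p[1]/4+170-.5),z)
S=np.array([f(p,57) for p in [(366,261),(442,261),(364,391),(444,391),(404,261),(404,391)]]);print(S,S[:4].mean(0),np.linalg.norm(S[0]-S[1]),np.linalg.norm(S[4]-S[5]),np.degrees(np.arctan2(*(S[4]-S[5])[::-1])))
print(shift([*S[:4].mean(0),95],-79.8,state()))
```

```text
[[ 461.38412805 -209.31030853]
 [ 474.22446502 -207.01401816]
 [ 465.02200021 -232.64056656]
 [ 478.88938584 -230.15892478]
 [ 467.80463894 -208.16328808]
 [ 471.95506546 -231.39529786]] [ 469.87999478 -219.78095451] 13.044048568277063 23.599837262577008 100.12910115286141
{'R': array([[-0.002, -0.177,  0.984],
       [ 0.001,  0.984,  0.177],
       [-1.   ,  0.001, -0.002]]), 't': array([ 3.89, -0.01,  0.04]), 'turn': np.float64(89.97), 'heading': np.float64(10.17)}
```

{"op": "arm_command", "data": {
  "rows": "1 1 0 0 8;1 2 0 0 16;1 2 0 0 24;1 2 0 0 32;1 2 0 0 40;1 2 0 0 48;1 2 0 0 56;1 2 0 0 64;1 2 0 0 72;1 2 0 0 80;1 2 0 0 88;1 2 0 0 90"
}}

```text
time: 10.4
ee_pos: [468.7, -219.3, 112.5]
tool_rot: [0.54, 0.455, 0.543, -0.456]
force: [-0.7, -1.5, 0.3]
gripper_width: 91.7
```

{"op": "arm_command", "data": {
  "rows": "1 0 0 0 0;1 0 0 0 0;1 0 0 0 0"
}}

```text
time: 10.7
ee_pos: [468.3, -219.2, 111.9]
tool_rot: [0.539, 0.454, 0.543, -0.455]
force: [-0.4, 0.7, 1.0]
gripper_width: 91.9
```

Run:
```python
from h import *;from plant import *
s=state();print(s['ee_pos'],shift([470.3,-220.1,34],-79.8,s))
c=read_camera('wrist');cv2.imwrite('pics/w6.png',c['img'][:,:,::-1]);np.savez('w6',**{k:c[k] for k in c if k!='img'})
cv2.imwrite('pics/w6c.png',cv2.resize(c['img'][170:320,220:420,::-1],(800,600),interpolation=cv2.INTER_CUBIC))
```

```text
[ 468.3486086  -219.18481919  111.85914731] {'R': array([[-0.005,  0.985,  0.173],
       [ 0.002,  0.173, -0.985],
       [-1.   , -0.005, -0.003]]), 't': array([7.78, 0.21, 0.15]), 'turn': np.float64(-0.26), 'heading': np.float64(-80.06)}
```

View pics/w6c.png

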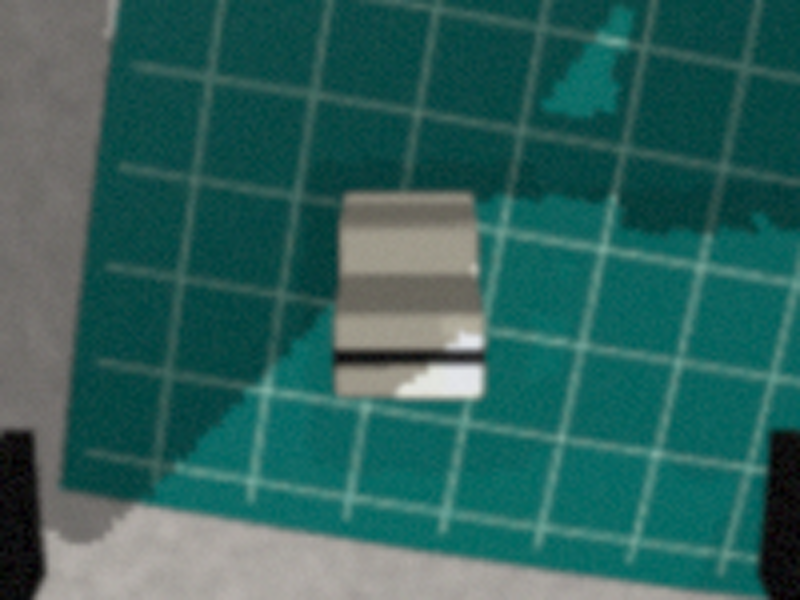

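The wrist view shows the clip unmoved, with its slot level at about rows 259 and its ends at columns 304 and 341, between the jaws. I'll go down over the end faces.

{"op": "arm_command", "data": {
  "rows": "1 3 0.16 0.11 -0.2;0.8 5.5 0.16 0.11 -0.2;0.6 7 0.16 0.11 -0.2;0.55 7.78 0.16 0.11 -0.2;0.5 7.78 0.16 0.11 -0.2;0.5 7.78 0.16 0.11 -0.2;0.5 7.78 0.16 0.11 -0.2;0.5 7.78 0.16 0.11 -0.2"
}}

```text
time: 11.55
ee_pos: [470.4, -220.1, 35.1]
tool_rot: [0.541, 0.454, 0.544, -0.454]
force: [-0.4, 0.6, 0.0]
gripper_width: 46.1
```

Run:
```python
from h import *;from plant import *
s=state();print(s['ee_pos'],s['gripper_width'],shift([470.1,-220,34],-79.8,s))
c=read_camera('wrist')
cv2.imwrite('pics/w7c.png',cv2.resize(c['img'][170:380,180:460,::-1],(800,600),interpolation=cv2.INTER_CUBIC))
```

```text
[ 470.42585661 -220.13432044   35.05684075] 46.11074877058415 {'R': array([[-0.004,  0.984,  0.176],
       [ 0.002,  0.176, -0.984],
       [-1.   , -0.003, -0.002]]), 't': array([ 0.11, -0.03, -0.02]), 'turn': np.float64(-0.07), 'heading': np.float64(-79.87)}
```

View pics/w7c.png

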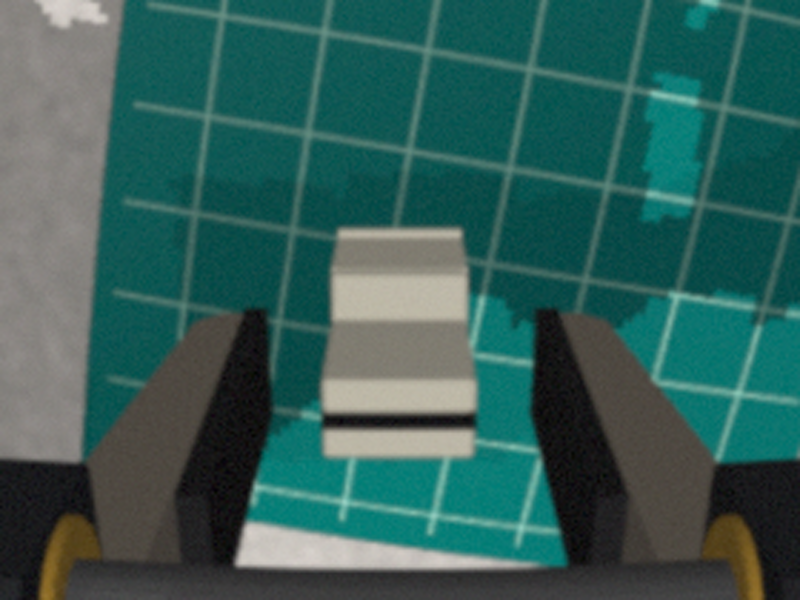

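The stem is centred between the jaws (ends at columns 293 and 346 of the full image, jaw tips 275 and 367). Closing now.

{"op": "arm_command", "data": {
  "rows": "0.45 0.1 -0.03 -0.02 0;0.3 0.1 -0.03 -0.02 0;0 0.1 -0.03 -0.02 0;0 0.1 -0.03 -0.02 0;0 0.1 -0.03 -0.02 0;0 0.1 -0.03 -0.02 0",
  "grip_force": 45
}}

```text
time: 12.2
ee_pos: [470.0, -220.0, 33.9]
tool_rot: [0.541, 0.454, 0.544, -0.454]
force: [0.7, -0.5, 1.5]
gripper_width: 23.6
```

{"op": "arm_command", "data": {
  "rows": "0 -1 0 0 0;0 -4 0 0 0;0 -8 0 0 0;0 -11 0 0 0;0 -12 0 0 0;0 -12 0 0 0;0 -12 0 0 0"
}}

```text
time: 12.9
ee_pos: [469.8, -219.8, 153.0]
tool_rot: [0.54, 0.453, 0.544, -0.454]
force: [0.5, 0.3, -0.7]
gripper_width: 23.7
```

Run:
```python
from h import *;from plant import *
s=state();print(s['ee_pos'],s['gripper_width'],shift([651.5,0,155],-79.8,s))
c=read_camera('side');cv2.imwrite('pics/s8.png',c['img'][:,:,::-1])
c=read_camera('wrist')
cv2.imwrite('pics/w8c.png',cv2.resize(c['img'][170:380,180:460,::-1],(800,600),interpolation=cv2.INTER_CUBIC))
```

```text
[ 469.77824378 -219.82999886  153.0200261 ] 23.68020758550597 {'R': array([[-0.005,  0.984,  0.176],
       [ 0.002,  0.176, -0.984],
       [-1.   , -0.004, -0.003]]), 't': array([ -0.24,  21.75, -18.44]), 'turn': np.float64(-0.07), 'heading': np.float64(-79.87)}
```

View pics/w8c.png

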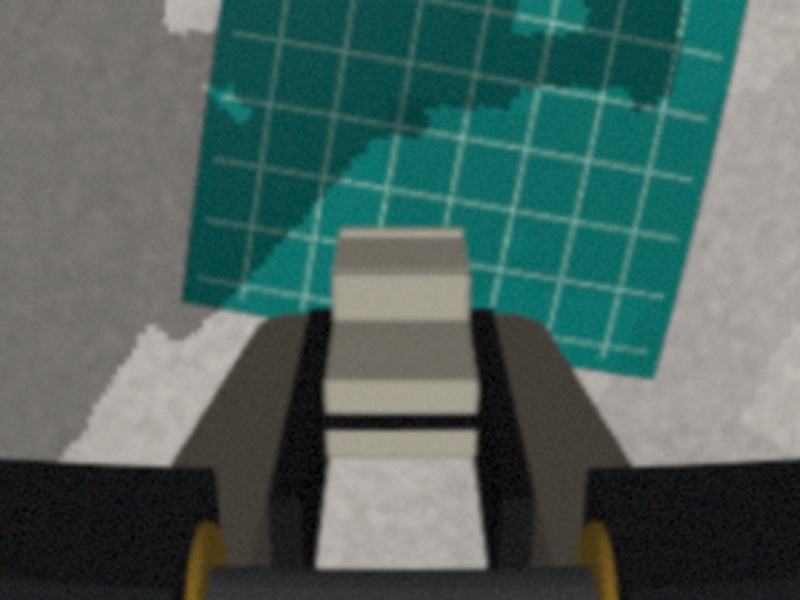

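View pics/s8.png

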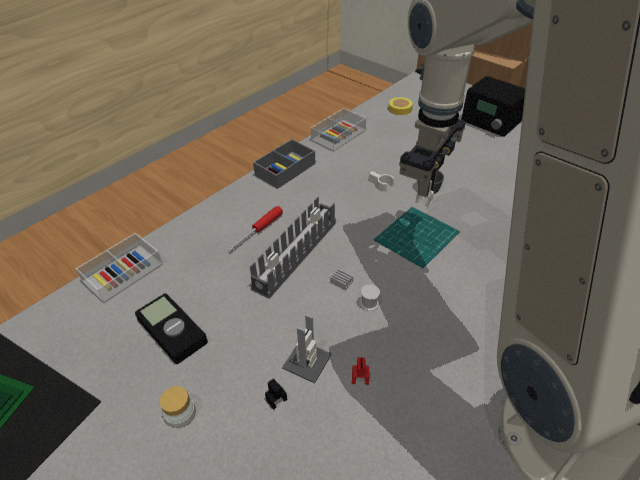

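The clip is held across its end faces and hangs upright (side view (427,195)). I'll stop short of the duct so the wrist camera looks straight down on the rail.

{"op": "arm_command", "data": {
  "rows": "0 0 2.5 -3 0;0 0 5 -6 0;0 0 7.5 -9 0;0 0 10 -12 0;0 0 12.5 -15 0;0 0 14.5 -17.6 0;0 0 15.2 -18.4 0;0 0 15.2 -18.4 0;0 0 15.2 -18.4 0;0 0 15.2 -18.4 0;0 0 15.2 -18.4 0"
}}

```text
time: 14.1
ee_pos: [586.1, -13.0, 152.2]
tool_rot: [0.539, 0.454, 0.544, -0.455]
force: [-0.2, 0.5, 0.6]
gripper_width: 23.5
```

Run:
```python
from h import *;from plant import *
s=state();print(s['ee_pos'],s['gripper_width'],shift([651.5,0,155],-79.8,s))
c=read_camera('wrist');np.savez('w9',**{k:c[k] for k in c if k!='img'})
cv2.imwrite('pics/w9.png',c['img'][:,:,::-1])
print(fish(c,[652,0,41]))
```

```text
[586.14460428 -12.96247234 152.16206466] 23.53400353354902 {'R': array([[-0.007,  0.985,  0.175],
       [ 0.003,  0.175, -0.985],
       [-1.   , -0.006, -0.004]]), 't': array([-0.32,  6.66, -0.14]), 'turn': np.float64(-0.15), 'heading': np.float64(-79.95)}
[318.55191203 151.53781637]
```

View pics/w9.png

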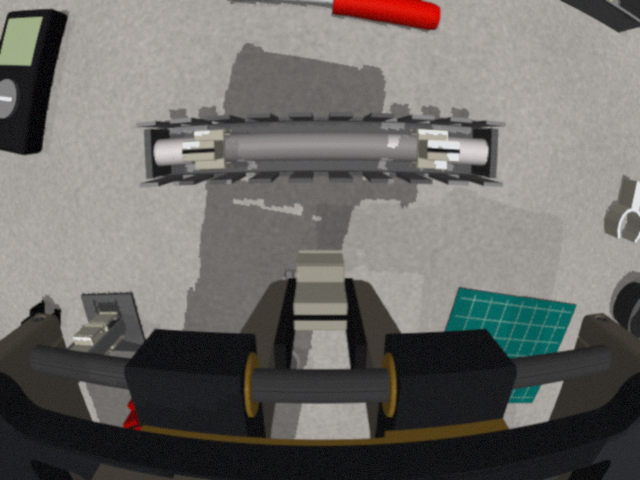

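Run:
```python
import cv2
a=cv2.imread('pics/w9.png')
cv2.imwrite('pics/w9l.png',cv2.resize(a[110:195,140:240],(705,600),interpolation=cv2.INTER_CUBIC))
cv2.imwrite('pics/w9r.png',cv2.resize(a[110:195,405:505],(705,600),interpolation=cv2.INTER_CUBIC))
cv2.imwrite('pics/w9m.png',cv2.resize(a[110:195,260:380],(800,567),interpolation=cv2.INTER_CUBIC))
```

```text
(no output)
```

View pics/w9l.png

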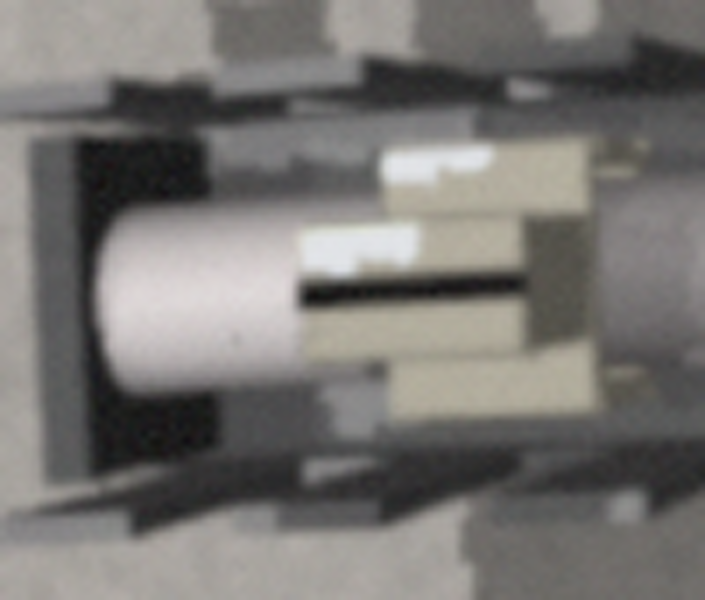

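View pics/w9r.png

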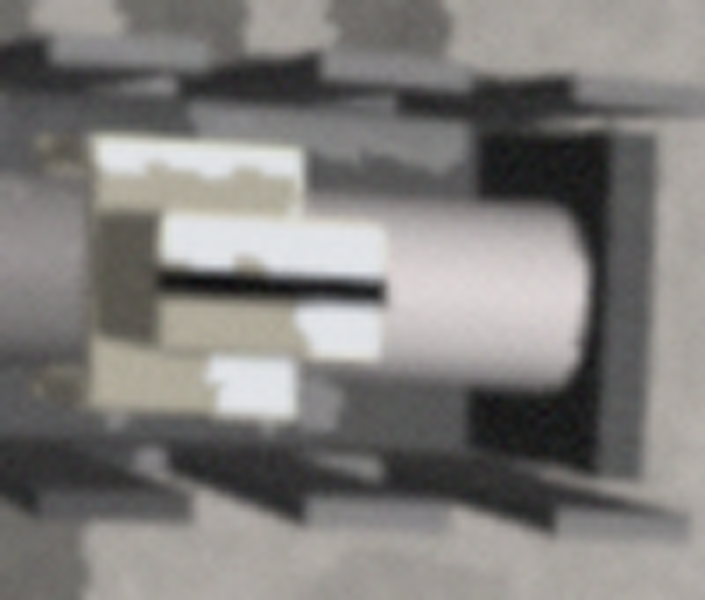

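View pics/w9m.png

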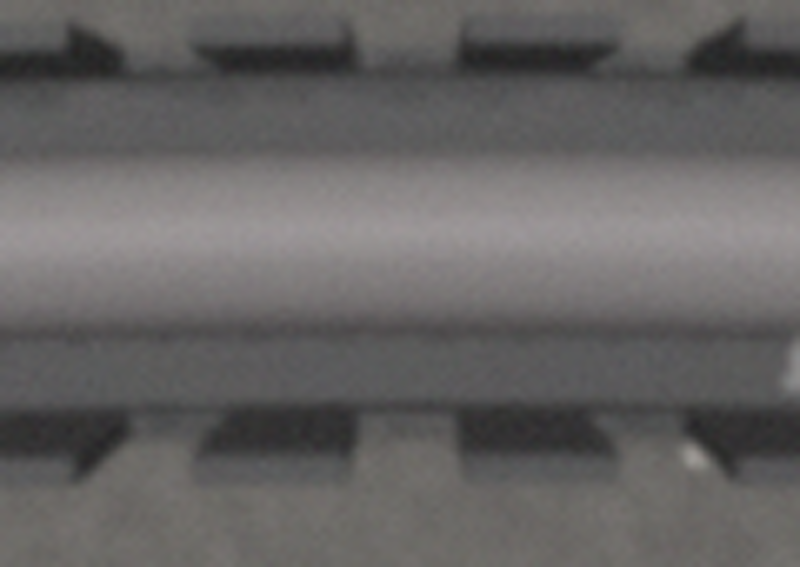

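Run:
```python
from h import *
c=dict(np.load('w9.npz'))
f=lambda p,s,o,z:fish_at_z(c,(p[0]/s+o[0]-.5,p[1]/s+o[1]-.5),z)
L=np.array([f(p,7.05,(140,110),72) for p in [(302,224),(523,214),(523,352),(303,361)]])
Rr=np.array([f(p,7.05,(405,110),72) for p in [(160,213),(384,225),(380,358),(160,350)]])
print(L.mean(0),Rr.mean(0),(L.mean(0)+Rr.mean(0))/2,np.linalg.norm(L.mean(0)-Rr.mean(0)))
v=L.mean(0)-Rr.mean(0);print(np.degrees(np.arctan2(v[1],v[0])))
for n,Q in(('L',L),('R',Rr)):print(n,np.linalg.norm(Q-np.roll(Q,1,0),axis=1))
u=v/np.linalg.norm(v);n=np.array([u[1],-u[0]]);m=(L.mean(0)+Rr.mean(0))/2
for x in(10,400,790):
  t=f((x,(152+330)/2),6.667,(260,110),30);print(t,'lateral off clip line',(t-m)@n)
c0=c['cam_to_world'];print(c0[:3,3])
```

```text
[641.67454611  82.6078909 ] [671.19265737 -84.00168115] [656.43360174  -0.69689513] 169.2042209638908
100.04680266772549
L [13.70763983 23.22739951 13.54053939 23.26780347]
R [13.41406867 23.45491665 13.28479193 23.16154079]
[648.99102135  45.32797977] lateral off clip line 0.7007050072559908
[6.56312250e+02 1.03984266e-01] lateral off clip line 0.020224926242810918
[664.84915759 -44.8236289 ] lateral off clip line 0.5884860430984434
[661.45696847  -0.6693526  321.69472251]
```

Run:
```python
from h import *
from scipy.ndimage import map_coordinates
u=np.array([np.cos(np.radians(100.1)),np.sin(np.radians(100.1))]);n=np.array([u[1],-u[0]]) # n ~ +x
for cam in('top','side'):
  g=cv2.imread(f'pics/{cam}0.png',0).astype(float)
  # profile over lateral offset at plane z=30 (tube axis), averaged along rail +-50mm
  o=np.arange(-40,41,1.)
  pr=[]
  for a in o:
    P=[proj(cam,[*(np.array([652,0])+u*t+n*a),30]) for t in np.linspace(-55,55,60)]
    P=np.array(P); pr.append(map_coordinates(g,[P[:,1],P[:,0]],order=1).mean())
  print(cam,[f'{int(a)}:{p:.0f}' for a,p in zip(o,pr)])
a=fish
c=dict(np.load('w9.npz'));g=cv2.imread('pics/w9.png',0).astype(float);pr=[]
o=np.arange(-40,41,1.)
for a in o:
    P=np.array([fish(c,[*(np.array([652,0])+u*t+n*a),30]) for t in np.linspace(-40,40,60)]); pr.append(map_coordinates(g,[P[:,1],P[:,0]],order=1).mean())
print('wrist',[f'{int(a)}:{p:.0f}' for a,p in zip(o,pr)])
```

```text
top ['-40:104', '-39:105', '-38:105', '-37:105', '-36:105', '-35:105', '-34:105', '-33:104', '-32:104', '-31:104', '-30:103', '-29:101', '-28:98', '-27:92', '-26:84', '-25:75', '-24:65', '-23:56', '-22:50', '-21:48', '-20:48', '-19:50', '-18:53', '-17:58', '-16:62', '-15:67', '-14:70', '-13:71', '-12:71', '-11:69', '-10:68', '-9:69', '-8:72', '-7:77', '-6:84', '-5:93', '-4:103', '-3:112', '-2:120', '-1:128', '0:135', '1:141', '2:145', '3:148', '4:150', '5:148', '6:146', '7:141', '8:136', '9:129', '10:122', '11:114', '12:105', '13:97', '14:89', '15:83', '16:80', '17:77', '18:73', '19:68', '20:63', '21:57', '22:52', '23:50', '24:50', '25:51', '26:53', '27:55', '28:58', '29:62', '30:66', '31:71', '32:77', '33:82', '34:87', '35:91', '36:95', '37:98', '38:100', '39:102', '40:103']
side ['-40:131', '-39:127', '-38:120', '-37:106', '-36:87', '-35:67', '-34:55', '-33:51', '-32:51', '-31:51', '-30:51', '-29:51', '-28:53', '-27:57', '-26:62', '-25:65', '-24:64', '-23:61', '-22:58', '-21:56', '-20:57', '-19:58', '-18:59', '-17:61', '-16:60', '-15:58', '-14:56', '-13:55', '-12:55', '-11:54', '-1
[... 561 characters left out ...]
06', '-31:106', '-30:106', '-29:106', '-28:106', '-27:106', '-26:106', '-25:104', '-24:99', '-23:96', '-22:93', '-21:84', '-20:72', '-19:66', '-18:63', '-17:63', '-16:63', '-15:71', '-14:86', '-13:89', '-12:90', '-11:90', '-10:90', '-9:90', '-8:88', '-7:81', '-6:80', '-5:90', '-4:102', '-3:110', '-2:117', '-1:121', '0:125', '1:129', '2:134', '3:140', '4:146', '5:149', '6:150', '7:147', '8:142', '9:139', '10:135', '11:131', '12:125', '13:116', '14:106', '15:94', '16:91', '17:92', '18:92', '19:93', '20:91', '21:88', '22:85', '23:78', '24:64', '25:57', '26:58', '27:66', '28:82', '29:93', '30:97', '31:101', '32:104', '33:105', '34:104', '35:104', '36:104', '37:104', '38:105', '39:105', '40:105']
```

Rail estimates: the tube band gives the wrist camera +4.3 mm and the top camera +4 mm from x=652. So the rail middle is about (656.2,-0.3), heading 100.1°. My first pixel picks were 4 mm low. I'll move above it and check.

{"op": "arm_command", "data": {
  "rows": "0 0 2.5 0 0;0 0 5 0 0;0 1 6.6 0 0;0 2.5 7.13 0 0;0 3.7 7.13 0 0;0 3.7 7.13 0 0;0 3.7 7.13 0 0;0 3.7 7.13 0 0"
}}

```text
time: 14.95
ee_pos: [656.0, -0.4, 115.4]
tool_rot: [0.54, 0.454, 0.544, -0.455]
force: [1.0, -0.2, -0.2]
gripper_width: 23.6
```

Run:
```python
from h import *;from plant import *
s=state();print(s['ee_pos'],s['gripper_width'],shift([656.2,-0.3,110],-79.9,s))
c=read_camera('wrist');np.savez('w10',**{k:c[k] for k in c if k!='img'})
cv2.imwrite('pics/w10.png',c['img'][:,:,::-1])
cv2.imwrite('pics/w10c.png',cv2.resize(c['img'][180:380,190:450,::-1],(780,600),interpolation=cv2.INTER_CUBIC))
c=read_camera('side')
cv2.imwrite('pics/s10.png',cv2.resize(c['img'][190:310,230:390,::-1],(800,600),interpolation=cv2.INTER_CUBIC))
```

```text
[ 6.56037672e+02 -4.35996836e-01  1.15390735e+02] 23.64133472604035 {'R': array([[-0.006,  0.985,  0.174],
       [ 0.003,  0.174, -0.985],
       [-1.   , -0.005, -0.004]]), 't': array([ 0.54,  0.02, -0.01]), 'turn': np.float64(-0.06), 'heading': np.float64(-79.96)}
```

View pics/w10c.png

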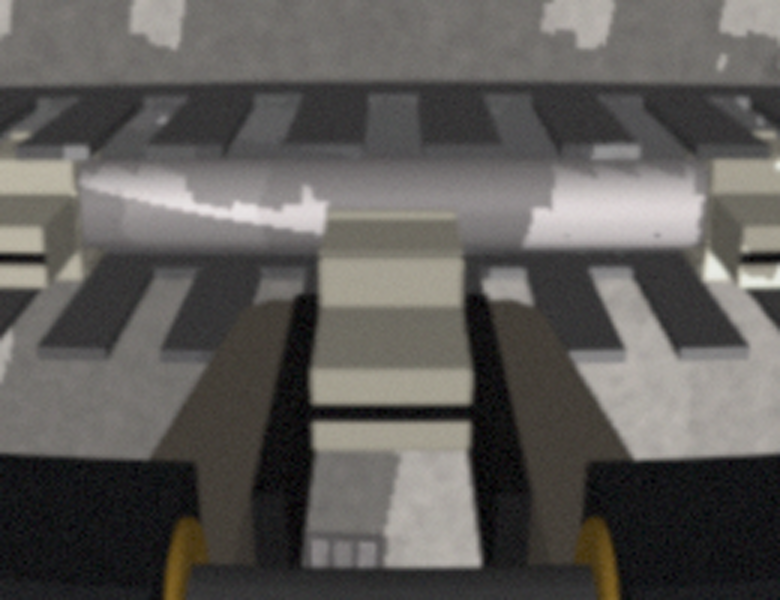

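View pics/s10.png

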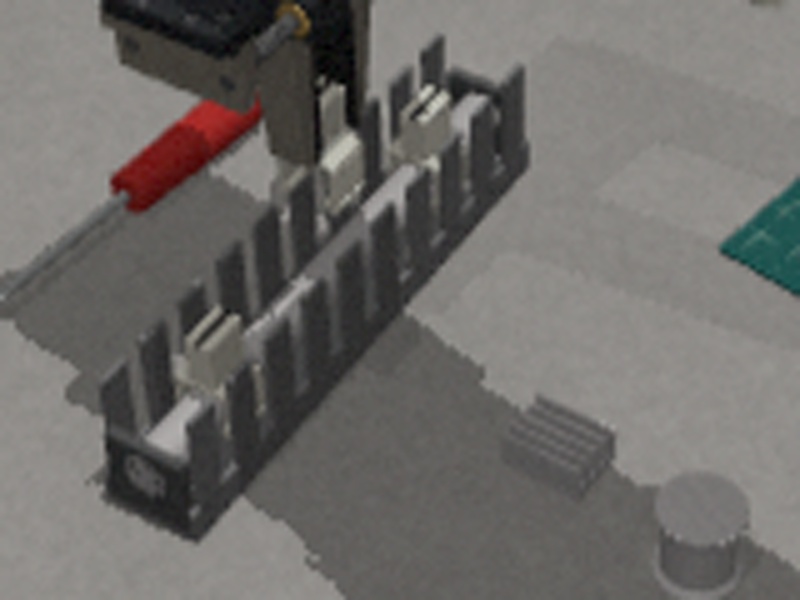

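Both views put the held clip over the bare stretch, about midway between the fixed clips (wrist columns about 213 and 430, clip 320). I'll check the lateral offset once more from this height.

Run:
```python
from h import *
from scipy.ndimage import map_coordinates
u=np.array([np.cos(np.radians(100.1)),np.sin(np.radians(100.1))]);n=np.array([u[1],-u[0]])
c=dict(np.load('w10.npz'));g=cv2.imread('pics/w10.png',0).astype(float)
o=np.arange(-30,31,1.)
for t0,t1 in((-55,-35),(30,60)):
  pr=[]
  for a in o:
    P=np.array([fish(c,[*(np.array([656.2,-.3])+u*t+n*a),30]) for t in np.linspace(t0,t1,40)]); pr.append(map_coordinates(g,[P[:,1],P[:,0]],order=1).mean())
  print([f'{int(a)}:{p:.0f}' for a,p in zip(o,pr)])
# held clip: stem top corners & slot, z=115.4-31+54
f=lambda p,z:fish_at_z(c,(p[0]/3+190-.5,p[1]/3+180-.5),z)
S=np.array([f(p,138.4) for p in [(309,367),(472,367),(311,450),(470,450)]]);print(S.mean(0),np.linalg.norm(S[0]-S[1]),np.linalg.norm(S[0]-S[2]))
S=np.array([f(p,115.4-31+28) for p in [(320,256),(462,256)]]);print('crown far edge',S.mean(0),'expected',np.array([656.0,-.4])+15*n)
```

```text
['-30:58', '-29:60', '-28:62', '-27:64', '-26:67', '-25:70', '-24:74', '-23:76', '-22:78', '-21:79', '-20:79', '-19:78', '-18:78', '-17:73', '-16:60', '-15:54', '-14:54', '-13:64', '-12:90', '-11:132', '-10:162', '-9:180', '-8:187', '-7:194', '-6:199', '-5:204', '-4:210', '-3:213', '-2:212', '-1:205', '0:198', '1:193', '2:187', '3:179', '4:170', '5:160', '6:149', '7:136', '8:122', '9:108', '10:97', '11:99', '12:102', '13:101', '14:90', '15:68', '16:56', '17:54', '18:54', '19:54', '20:54', '21:55', '22:56', '23:58', '24:60', '25:61', '26:60', '27:56', '28:54', '29:69', '30:99']
['-30:68', '-29:68', '-28:69', '-27:70', '-26:72', '-25:76', '-24:77', '-23:78', '-22:78', '-21:77', '-20:74', '-19:69', '-18:67', '-17:64', '-16:56', '-15:53', '-14:55', '-13:67', '-12:81', '-11:95', '-10:110', '-9:121', '-8:127', '-7:131', '-6:137', '-5:149', '-4:168', '-3:185', '-2:198', '-1:199', '0:189', '1:180', '2:174', '3:166', '4:159', '5:152', '6:144', '7:134', '8:123', '9:111', '10:99', '11:88', '12:84', '13:83', '14:78', '15:68', '16:64', '17:64', '18:65', '19:66', '20:69', '21:70', '22:68', '23:66', '24:64', '25:66', '26:64', '27:57', '28:54', '29:69', '30:98']
[ 6.56908799e+02 -4.53518084e-01] 23.588838411610453 13.821570483054849
crown far edge [671.54293487   2.16670324] expected [670.7675477    2.23050089]
```

Relative to the tube, the clip reads about 1 mm too far out. I'll shift back 0.7 mm while lowering to just above contact.

{"op": "arm_command", "data": {
  "rows": "0 0.5 -0.07 0 0;0 1.5 -0.07 0 0;0 2.5 -0.07 0 0;0 3.5 -0.07 0 0;0 4.3 -0.07 0 0;0 4.3 -0.07 0 0;0 4.3 -0.07 0 0;0 4.3 -0.07 0 0"
}}

```text
time: 15.85
ee_pos: [655.8, -0.4, 73.0]
tool_rot: [0.54, 0.454, 0.544, -0.455]
force: [-0.2, 0.1, -0.7]
gripper_width: 23.7
```

Run:
```python
from h import *;from plant import *
s=state();print(s['ee_pos'],s['force'],s['gripper_width'],shift([655.5,-0.4,72],-79.9,s))
c=read_camera('wrist');np.savez('w11',**{k:c[k] for k in c if k!='img'})
cv2.imwrite('pics/w11.png',c['img'][:,:,::-1])
cv2.imwrite('pics/w11c.png',cv2.resize(c['img'][180:380,190:450,::-1],(780,600),interpolation=cv2.INTER_CUBIC))
```

```text
[ 6.55827147e+02 -3.53110188e-01  7.29945838e+01] [-0.15741612  0.10650731 -0.72452773] 23.722846829215488 {'R': array([[-0.005,  0.985,  0.175],
       [ 0.003,  0.175, -0.985],
       [-1.   , -0.004, -0.004]]), 't': array([ 0.1 , -0.03, -0.  ]), 'turn': np.float64(-0.05), 'heading': np.float64(-79.95)}
```

View pics/w11c.png

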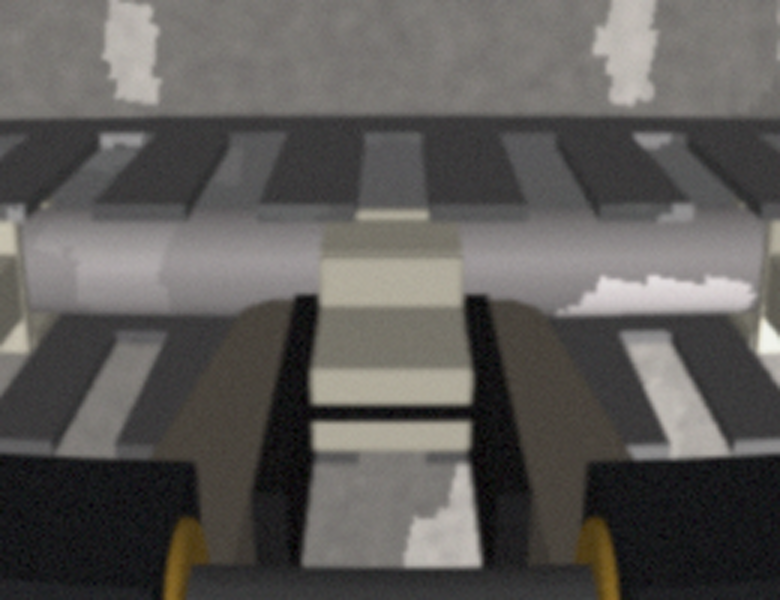

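{"op": "arm_command", "data": {
  "rows": "0 0.4 -0.03 0 0;0 0.8 -0.03 0 0;0 1.1 -0.03 0 0;0 1.1 -0.03 0 0;0 1.1 -0.03 0 0",
  "grip_force": 55
}}

```text
time: 16.4
ee_pos: [656.0, -0.4, 62.3]
tool_rot: [0.54, 0.454, 0.543, -0.454]
force: [0.5, 0.1, 1.6]
gripper_width: 23.7
```

Contact has begun at the expected height (TCP about 63) with almost no sideways force. I'll push through.

{"op": "arm_command", "data": {
  "rows": "0 0.3 0 0 0;0 0.6 0 0 0;0 0.9 0 0 0;0 1.2 0 0 0;0 1.38 0 0 0;0 1.38 0 0 0;0 1.38 0 0 0"
}}

```text
time: 17.1
ee_pos: [655.9, -0.3, 48.1]
tool_rot: [0.54, 0.454, 0.544, -0.454]
force: [1.7, 0.1, -2.8]
gripper_width: 23.6
```

Run:
```python
from h import *;from plant import *
s=state();print(s['ee_pos'],s['force'],s['gripper_width'],shift([655.5,-0.4,48.5],-79.9,s))
c=read_camera('wrist');np.savez('w12',**{k:c[k] for k in c if k!='img'})
cv2.imwrite('pics/w12.png',c['img'][:,:,::-1])
cv2.imwrite('pics/w12c.png',cv2.resize(c['img'][180:380,190:450,::-1],(780,600),interpolation=cv2.INTER_CUBIC))
```

```text
[ 6.55919927e+02 -3.30830826e-01  4.80994541e+01] [ 1.66895596  0.08299226 -2.80266122] 23.600165549654022 {'R': array([[-0.004,  0.985,  0.175],
       [ 0.003,  0.175, -0.985],
       [-1.   , -0.003, -0.003]]), 't': array([-0.04, -0.04, -0.  ]), 'turn': np.float64(-0.05), 'heading': np.float64(-79.95)}
```

View pics/w12c.png

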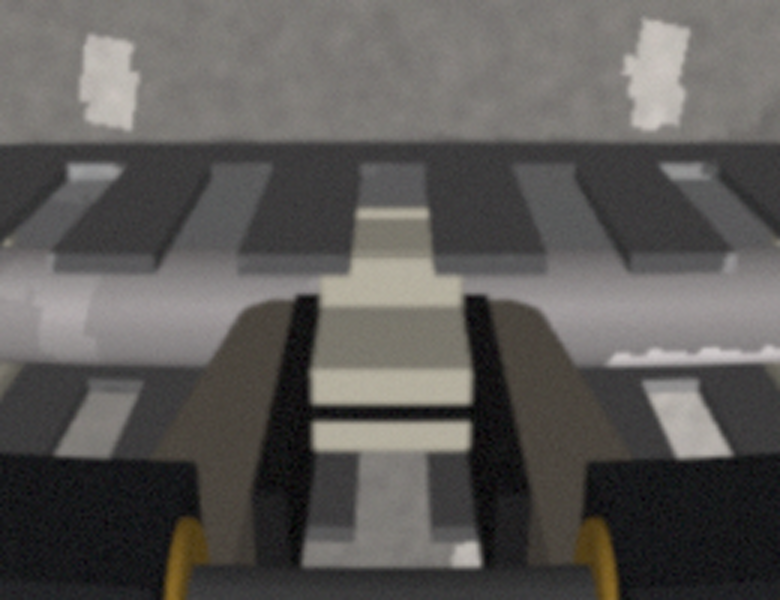

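The clip kept its place in the jaws, and at TCP 48.1 the push force has turned to a slight pull, as after a snap. I'll press a little more to feel the crown seat on the tube.

{"op": "arm_command", "data": {
  "rows": "0 0.06 0 0 0;0 0.06 0 0 0;0 0.06 0 0 0"
}}

```text
time: 17.45
ee_pos: [656.0, -0.3, 47.9]
tool_rot: [0.54, 0.454, 0.543, -0.454]
force: [-0.8, 1.5, 4.9]
gripper_width: 23.6
```

It is seated, with the force rising at once. Let go and retreat.

{"op": "arm_command", "data": {
  "rows": "0.3 0 0 0 0;0.35 0 0 0 0;0.4 0 0 0 0;0.45 0 0 0 0;0.5 0 0 0 0;0.5 -1.5 0 0 0;0.5 -4 0 0 0;0.5 -8 0 0 0;0.5 -12 0 0 0;0.5 -13 0 0 0;0.5 -13 0 0 0;0.5 -13 0 0 0"
}}

```text
time: 18.65
ee_pos: [655.8, -0.7, 177.4]
tool_rot: [0.54, 0.454, 0.544, -0.455]
force: [-0.1, 0.7, -0.2]
gripper_width: 46.0
```

{"op": "arm_command", "data": {
  "rows": "0.5 0 -3 0 0;0.5 0 -6.5 0 0;0.5 0 -6.5 0 0;0.5 0 -6.5 0 0;0.5 0 -6.5 0 0"
}}

```text
time: 19.15
ee_pos: [592.4, -12.0, 177.0]
tool_rot: [0.54, 0.454, 0.544, -0.455]
force: [-0.4, -0.0, -0.0]
gripper_width: 45.8
```

Run:
```python
from h import *;from plant import *
s=state();print(s['ee_pos'],s['force'],s['gripper_width'],s['time'])
c=read_camera('wrist');np.savez('w13',**{k:c[k] for k in c if k!='img'})
cv2.imwrite('pics/w13.png',cv2.resize(c['img'][80:230,120:520,::-1],(800,300),interpolation=cv2.INTER_CUBIC))
c=read_camera('side');cv2.imwrite('pics/s13.png',c['img'][:,:,::-1])
cv2.imwrite('pics/s13c.png',cv2.resize(c['img'][190:310,230:390,::-1],(800,600),interpolation=cv2.INTER_CUBIC))
c=read_camera('top');cv2.imwrite('pics/t13.png',c['img'][:,:,::-1])
```

```text
[592.44201506 -11.97066939 177.04480745] [-0.40031289 -0.01793198 -0.03438763] 45.797374742729076 19.15
```

View pics/w13.png

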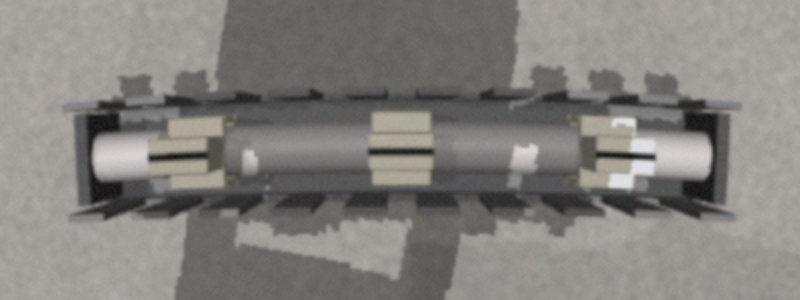

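View pics/s13c.png

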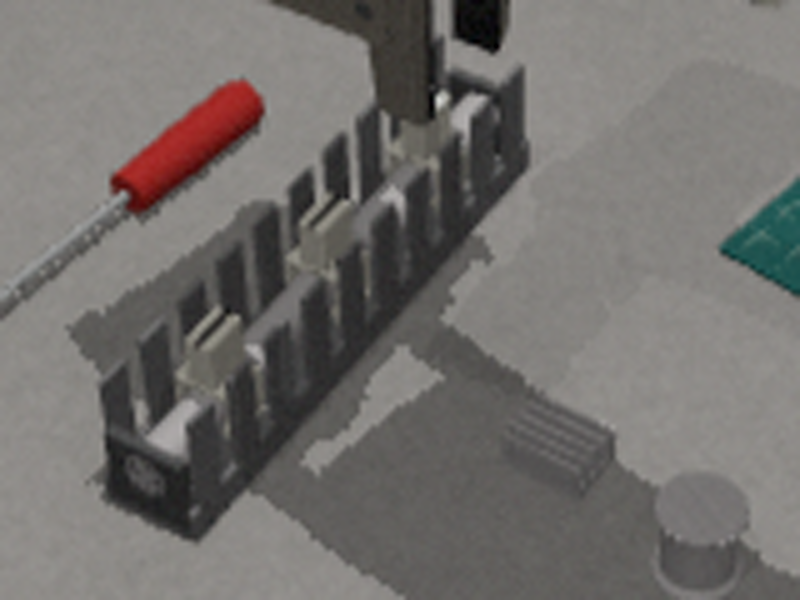

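View pics/s13.png

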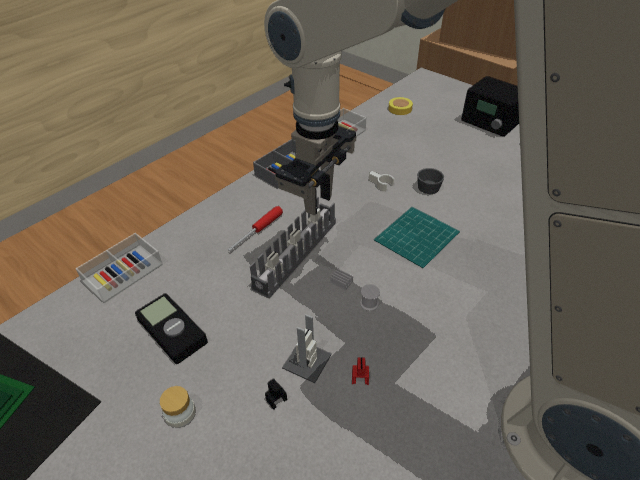

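The wrist view shows the clip at (321,155), midway between the fixed ones at (213,157) and (430,157), at the same height and in line with them. The side view shows it upright at the same level. Everything else stands where it did, and the robot is clear.

Run:
```python
from plant import *
print(hand_in())
```

```text
the job is handed in; nothing more can be done
None
```

The clip is snapped upright on the rail, midway between the two fixed clips, and I handed the job in at about 19 s of the 51 s allowed. `hand_in()` reports no verdict.

**What I did:**
- I lifted the top white clip off the pile, holding its stem across x.
- I stood it on the mat and let go.
- I took it again by its end faces and pushed it straight down over the rail until it snapped.

**Last checks:**
- **Snap:** contact came at the expected height. The push then turned to a slight pull at TCP 48.1 mm (48.5 expected), and pressing 0.6 mm further met resistance at once (4.9 N), so the crown was on the tube.
- **Position:** wrist and side pictures show the clip level and in line with the fixed clips. I judged this by eye and did not measure the final bore position.
- **Rest of the bench:** the other two clips are still in the pile, no bystander in view looks moved, and the robot was clear with no force on it.

**Disagreements:**
- My first hand-picked pixels put the rail about 4 mm too close to the robot. The wrist camera and a tube-edge profile from the top camera agreed on x = 656 mm, which I used.
- Just before the push, the wrist view read the clip about 1 mm too far out. I commanded a 0.7 mm shift back, but the measured position hardly changed. The sideways force during the push stayed under 2 N.

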